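Hang the drip pail and draw the filler's rod to the dose marker

ROBOT

A 6-joint arm with a two-finger parallel gripper is mounted at the origin on the work surface. World frame = base frame: x ahead of the robot, y to its left, z up, the work surface at z = 0. Lengths are in m, angles in rad, forces in N, time in s.
With the tool pointing down it reaches from about 0.3 to 0.75 m from the base axis. Payload 8.5 kg.
Tool frame: the origin (TCP) lies midway between the tips of the shut fingers; the grasp point (between the pads) lies 19 mm behind it; z points along the fingers, y is the line along which they close (so a half turn about z gives the same grasp; the last joint's range is limited). The gripper opens to 85 mm and grips with 20 to 120 N. Pads are 22 mm wide; open, the fingers measure 114 mm over their backs; the gripper's body (76 mm by 85 mm) begins 54 mm behind the grasp point. The pads swing forward as they close: fully open they stand 13 mm farther back than shut.
Start: joints at [0.886, 0.381, 1.297, -0, 1.464, -0.215], TCP at [0.249, 0.49, 0.231] pointing down, gripper open.
Joint ranges: [-3.11, 3.11], [-0.89, 2.33], [0.22, 2.48], [-1.42, 4.56], [0.17, 2.85], [-2.88, 2.88]. Speed limits (rad/s): [2.39, 2.39, 3.14, 3.14, 3.14, 3.14].

INTERFACE

Orientations are given as a rotation vector (axis times angle).
In Python, from cell import manip, readout, vision, job gives the robot as it stands. The module is installed in compiled form; this text tells all that it offers. Calls block until the motion is done:
- manip.move_ptp(position, orientation): joint-space move of the TCP to a pose.
- manip.servo_line(position, rotation=None, max_speed=0.15): straight line of the TCP; rotation=None keeps the orientation; max_speed is the mean speed in m/s.
- manip.move_j(angles): joint-space move.
- manip.command_gripper(opening, f_grip=None): finger opening in m; f_grip is the grip in N (None keeps the last); returns when the fingers have stopped.
- manip.dwell(seconds).
- manip.ik(position, orientation): joint angles nearest the present ones, or None.
- readout.get_state(): the state.
- vision.read_camera(name): name is "scene" or "top" or "wrist"; returns a dict with "image" (480x640x3 uint8, red, green, blue), "depth" (480x640 float32, m along the optical axis (not along the pixel's ray), 0 where there is no reading), "fx", "fy", "cx", "cy" (pixels), "rvec" (rotation vector, rad) and "tvec" (3), from world to camera coordinates, as OpenCV has them. Camera axes: x right, y down, z forward; pixel columns grow to the right and rows downward; lengths in m; the calibration is good to about 2 mm. A picture is of the moment at which its call begins.
A pose or a line that the arm cannot do raises manip.MotionError and nothing moves.
- job.hand_in(): hands the job in; it is judged then, once.
The state is a dict: "t": time; "q": joint angles; "qd": joint speeds; "effort": joint torques, N m; "tool_pos": TCP position; "tool_rot": TCP orientation; "ft_force": force on the tool from outside, world axes, zero at the start; "moment": the same for the moment, N m; "grip_width": finger opening in m; "gripper_force": force on a finger pad.
Only numpy, scipy, OpenCV 4.12 (cv2) and the standard library are available. Lean on these libraries where they do the work, as an engineer would, in place of code of your own. Each camera call takes 0.05 s, during which the arm holds its last target. There are 200 camera calls.

TASK

Get the piston filler ready for a test shot: hang the drip pail by its bail on the blue hook below the nozzle and let go of it, then grip the upright blue plate of the sprung draw rod and pull it out until its black pointer stands on the red marker clip. The spring pulls the rod back in, so finish while still holding the rod there, steady at the marker. Leave the two tins, the spray bottle and the jar where they stand.

Things in the scene. Friction and masses are not known exactly. Their poses are not given: they have to be found in the camera images.
- filler: Fixed bench filler: steel barrel 76 mm thick (flanges 92 mm) along its y, axis 165 mm high, on an aluminium frame. Origin on the worktop under the barrel, z up. Barrel with flanges: y -105 to +118 mm. Frame: x -50 to +172, y -132 to +232 mm, below 72 mm; drive gear on it behind the barrel (x +125 to +175 mm) below 130 mm. Draw rod at the -y end; hook in front (-x) of the +y end.
- riser_top (a point): Top centre of the vertical steel feed pipe that stands on the barrel; 62 mm wide over its clamps, 284 mm above the worktop. An obstacle.
- nozzle_mouth (a point): Mouth of the fixed nozzle, a 12 mm steel tube that runs from the filler's +y flange and ends here pointing down, 165 mm above the worktop; the tube's top is 188 mm high. It lies 21 mm in x and 22 mm in y (filler axes) from the hook's seat, over the rear part of the hung pail.
- hook: Blue hook of 8 mm round bar, fixed to the filler, axes as the filler's. Origin on the worktop under the seat. From a post at x +78 mm the bar runs level, centre 164 mm high, forward to -x; from x -6 mm on it turns up and ends at x -30 mm, its top 184 mm high (16 mm above the seat). A bail must come in from the front (-x), pass over the upturned end and be lowered.
- hook_seat (a point): Point on top of the hook's bar where the bail rests, 168 mm above the worktop; axes as the filler's. Hung straight, the pail's origin is 37 mm above it and the bail lies along the filler's y.
- pail: Loose steel drip pail, 0.18 to 0.35 kg, upright on the worktop. Origin at the centre of its orange lifting tab, 175 mm above its foot. Tab: 14 mm thick along y, 30 mm wide along x, 34 mm high; take it from above across the 14 mm. The vessel is 84 mm across the rim, which is 105 mm below the origin, 68 mm at the foot; front and back are alike.
- bail_mid (a point): Underside of the pail's bail at its middle, 37 mm below the tab's centre, at the foot of a 10 mm stem. The bail, stiff 7 mm steel bar, lies in the pail's y-z plane: it slopes down by 17 mm to y +-42 mm, then goes straight down to the rim, 68 mm below this point. The hook goes through the opening under it.
- draw_rod: Sprung draw rod; slides along the filler's y, out towards -y, 90 mm at most; starts fully in. Origin: centre of its upright blue grip plate, 210 mm above the worktop; 14 mm thick along y, 34 mm wide along x, 50 mm high, on a neck down to the 12 mm rod 45 mm below. Grip from above, fingers before and behind; 73 mm free behind it at rest. Spring: 5.5 N when in, 1.1 N more per 10 mm.
- pointer_tip (a point): Tip of the rod's black pointer, an arm from the foot of the grip plate towards the filler's +x, over the white scale beside the rod; 90 mm in x and 50 mm below draw_rod, at the same y (filler axes). It moves with the rod.
- marker_mid (a point): Middle of the red marker clip on the white scale, 10 mm wide along y, set 45 to 75 mm from the pointer's rest position towards the filler's -y. Axes as the filler's. The rod is at its mark when pointer tip and clip have the same y in the filler's frame; the pointer passes freely over the clip.
- tin_low: Closed aluminium tin, 70 mm across, 24 mm high, white lid patch; origin under its centre. Leave alone.
- tin_tall: Closed aluminium tin, 70 mm across, 36 mm high, orange lid patch; origin under its centre. Leave alone.
- spray: White bottle with blue band, 60 mm across, 150 mm high; origin under its centre. Leave alone.
- jar: Amber jar with black cap, 64 mm across, 70 mm high; origin under its centre. Leave alone.
Things that resemble listed ones, but are neither listed nor needed, are in the scene too. There is more than one size of the pail; the one meant has the size given above.

How it is judged:
By the outcome, as a careful person would: the job done as asked, in the order asked, and still so for the second after the job is handed in, while the arm keeps its last pose, push and grip.
It also fails if it takes over 59 s, if anything falls off the work surface, if the arm or the gripper's body presses on something with over 40 N, if the wrist force passes 120 N, or if a joint passes its speed limit or range.

## Working session

There is one attempt and no reset: what is moved stays moved. The work goes in short steps, each a Python script; the robot and the scene stay as the last script left them, time stands still between calls to the robot, and variables do not carry over. Pictures are saved under pics/ and viewed, at most 10 in all, crops included, and the job is handed in when it is done.

```bash
mkdir -p pics; cat > h.py <<'E'
import numpy as np, cv2
from cell import manip, readout, vision, job
def cam(n):
    c=vision.read_camera(n); R=cv2.Rodrigues(np.array(c["rvec"],float))[0]; c["R"]=R; c["t"]=np.array(c["tvec"],float).ravel(); return c
def cloud(c):
    v,u=np.mgrid[:480,:640]; d=c["depth"]
    P=np.stack([(u-c["cx"])/c["fx"]*d,(v-c["cy"])/c["fy"]*d,d],-1)
    W=(P-c["t"])@c["R"]; W[d<=0]=np.nan; return W
def ray(c,u,v,z):
    o=-c["R"].T@c["t"]; r=c["R"].T@np.array([(u-c["cx"])/c["fx"],(v-c["cy"])/c["fy"],1]); return o+r*(z-o[2])/r[2]
def save(c,n): cv2.imwrite("pics/"+n,c["image"][...,::-1])
E
python3 - <<'E'
from h import *
for n in("scene","top"):
    c=cam(n); save(c,n+".png"); np.savez(n+".npz",**c); print(n,-c["R"].T@c["t"],c["fx"])
E
```

```text
scene [ 1.09075624 -0.27194481  1.29519669] 440.8446792186158
top [3.13428338e-01 1.11571313e-03 1.20630190e+00] 483.0019188994822
```

View pics/scene.png

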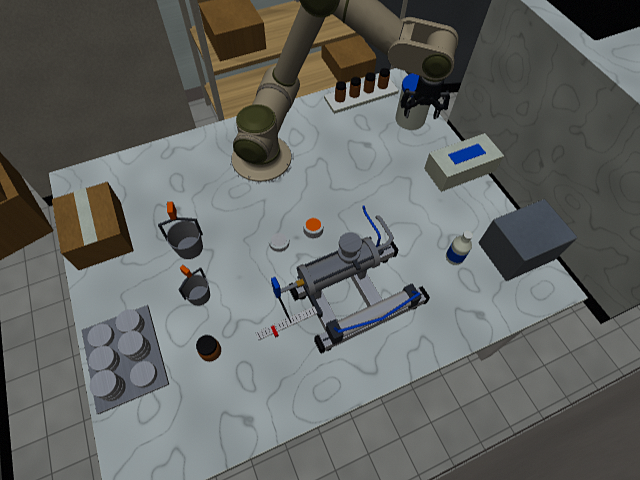

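View pics/top.png

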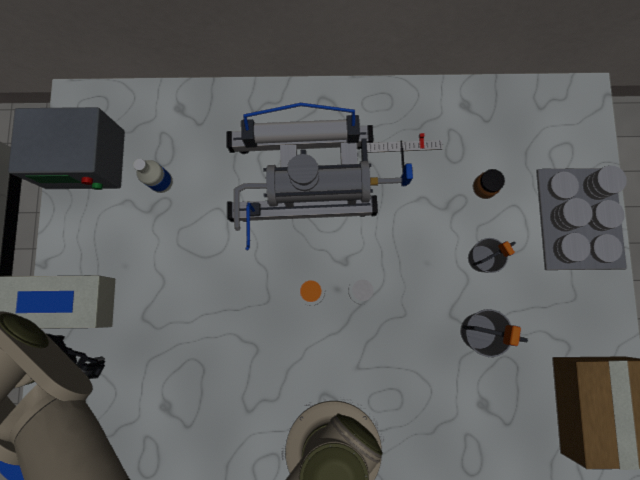

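The scene image shows pails at (185,235) and (195,288), the blue grip plate at (277,288), the red clip at (274,330) and the hook at (370,225). In the top image the two pails are at (490,333) (large) and (488,255) (small). The hook is at (249,225), the plate at (407,174) and the clip at (422,140). Next I measure the tab heights and rims to tell the pails apart.

```bash
cat > m.py <<'E'
from h import *
def masks(im):
    hsv=cv2.cvtColor(np.ascontiguousarray(im),cv2.COLOR_RGB2HSV)
    return dict(orange=cv2.inRange(hsv,(6,170,90),(18,255,255)),blue=cv2.inRange(hsv,(105,150,60),(125,255,255)),red=cv2.inRange(hsv,(0,190,90),(4,255,255))|cv2.inRange(hsv,(176,190,90),(180,255,255)))
def blobs(c,amin=12):
    W=cloud(c)
    for k,m in masks(c["image"]).items():
        n,L,s,ce=cv2.connectedComponentsWithStats(m)
        for i in range(1,n):
            if s[i,4]<amin: continue
            w=W[L==i]; w=w[~np.isnan(w[:,0])]
            if len(w): print(k,s[i],"lo",np.percentile(w,3,0).round(3),"med",np.median(w,0).round(3),"hi",np.percentile(w,97,0).round(3))
E
python3 - <<'E'
from m import *
for n in("scene","top"):
    c=dict(np.load(n+".npz")); print(n); blobs(c)
c=dict(np.load("top.npz")); W=cloud(c)
for box in((455,225,530,285),(455,300,535,365)):
    a=W[box[1]:box[3],box[0]:box[2]].reshape(-1,3); a=a[a[:,2]>0.015]
    h,e=np.histogram(a[:,2],bins=np.arange(.01,.26,.01)); print(dict(zip(e.round(2),h)))
s=c["image"][...,::-1]; cv2.imwrite("pics/pails.png",cv2.resize(s[225:375,440:640],None,fx=4,fy=4,interpolation=cv2.INTER_CUBIC))
E
```

```text
scene
orange [ 63 193  11   6  17] lo [-0.004 -0.668  0.118] med [ 0.    -0.648  0.123] hi [ 0.017 -0.639  0.125]
orange [167 202   6  11  65] lo [ 0.257 -0.364  0.24 ] med [ 0.276 -0.355  0.246] hi [ 0.289 -0.346  0.25 ]
orange [ 77 215   7  31  34] lo [ 0.095 -0.644  0.115] med [ 0.151 -0.641  0.12 ] hi [ 0.207 -0.639  0.126]
orange [306 218  15  13 148] lo [0.353 0.031 0.031] med [0.374 0.052 0.038] hi [0.396 0.074 0.043]
orange [180 265  10   9  46] lo [ 0.442 -0.383  0.186] med [ 0.454 -0.375  0.191] hi [ 0.464 -0.365  0.195]
blue [402  73  17  19 230] lo [-0.004  0.456  0.175] med [0.031 0.594 0.181] hi [0.218 0.633 0.349]
blue [448 144  38  20 383] lo [0.329 0.6   0.087] med [0.353 0.661 0.092] hi [0.375 0.721 0.098]
blue [363 206  18  34  84] lo [0.461 0.179 0.151] med [0.515 0.183 0.167] hi [0.563 0.188 0.182]
blue [447 248  17  15 107] lo [0.653 0.407 0.023] med [0.673 0.413 0.045] hi [0.686 0.429 0.069]
blue [271 277   9  12  63] lo [ 0.596 -0.169  0.229] med [ 0.612 -0.163  0.235] hi [ 0.625 -0.157  0.238]
blue [273 289   4   7  13] lo [ 0.605 -0.169  0.175] med [ 0.622 -
[... 2091 characters left out ...]
, np.float64(0.03): np.int64(109), np.float64(0.04): np.int64(89), np.float64(0.05): np.int64(103), np.float64(0.06): np.int64(96), np.float64(0.07): np.int64(94), np.float64(0.08): np.int64(220), np.float64(0.09): np.int64(47), np.float64(0.1): np.int64(5), np.float64(0.11): np.int64(6), np.float64(0.12): np.int64(6), np.float64(0.13): np.int64(5), np.float64(0.14): np.int64(6), np.float64(0.15): np.int64(6), np.float64(0.16): np.int64(85), np.float64(0.17): np.int64(64), np.float64(0.18): np.int64(13), np.float64(0.19): np.int64(6), np.float64(0.2): np.int64(18), np.float64(0.21): np.int64(35), np.float64(0.22): np.int64(36), np.float64(0.23): np.int64(44), np.float64(0.24): np.int64(175)}
```

View pics/pails.png

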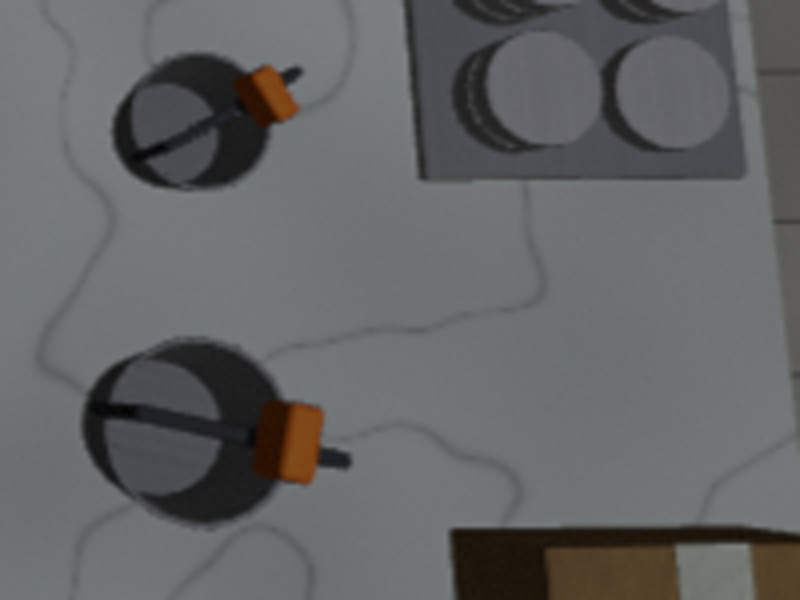

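The two candidates are the pails at top pixels (488,255) and (490,333). The first has its tab top at 0.191 m and its rim at about 0.07 m. That matches the 192/70 mm of the pail I want, since the other one stands at 0.245/0.09. The crop confirms this: the smaller pail, upper left with its tab at crop (268,95), is the one meant. Now I need the axes and exact points.

```bash
python3 - <<'E'
from m import *
def fit(p):
    m=np.median(p,0); u=np.linalg.svd(p-p.mean(0),full_matrices=False)[2][0]; return p.mean(0).round(4),u.round(4)
allp={}
for n in("scene","top"):
    c=dict(np.load(n+".npz")); W=cloud(c).copy(); M=masks(c["image"]); X,Y,Z=W[...,0],W[...,1],W[...,2]; print(n)
    def sel(mk,x0,x1,y0,y1,z0,z1):
        k=(X>x0)&(X<x1)&(Y>y0)&(Y<y1)&(Z>z0)&(Z<z1)
        if mk: k&=M[mk]>0
        return W[k]
    hk=sel("blue",.43,.6,.16,.21,.14,.2); lv=hk[hk[:,2]<.172]; lv=lv[lv[:,0]>.49]
    print("hook x",hk[:,0].min(),hk[:,0].max(),"zmax",hk[:,2].max(),"fit",*fit(lv[:,:2]))
    i=np.argsort(hk[:,0]); print(hk[i][:24:3].round(3).tolist())
    for nm,p in(("tab",sel("orange",.42,.49,-.4,-.35,.186,.2)),("plate",sel("blue",.58,.64,-.18,-.15,.231,.245)),("clip",sel("red",.68,.73,-.23,-.19,.13,.18))):
        r=cv2.minAreaRect((p[:,:2]*1000).astype(np.float32)); print(nm,len(p),np.round(r[0],1),np.round(r[1],1),round(r[2],1),"mean",p.mean(0).round(4))
    # small pail bail shoulders/ rim, frame rails, black pointer
    b=sel(None,.38,.53,-.44,-.29,.115,.16); print("bail",len(b),*fit(b[:,:2]))
    rim=sel(None,.38,.53,-.44,-.28,.062,.076); r=cv2.minEnclosingCircle((rim[:,:2]*1000).astype(np.float32)); print("rim",len(rim),r)
    dark=(c["image"].max(2)<60)
    k=dark&(X>.63)&(X<.72)&(Y>-.2)&(Y<-.13)&(Z>.14)&(Z<.2); p=W[k]; 
    if len(p): print("pointer",len(p),p.min(0).round(3),p.max(0).round(3),*fit(p[:,:2]),"tip",p[p[:,0]>p[:,0].max()-.01].mean(0).round(4))
    r=sel(None,.5,.7,-.02,.14,.26,.3); print("riser",r.min(0).round(3),r.max(0).round(3))
c=dict(np.load("top.npz"));s=c["image"][...,::-1]; cv2.imwrite("pics/fil.png",cv2.resize(s[115:260,225:445],None,fx=3.6,fy=3.6,interpolation=cv2.INTER_CUBIC))
E
```

```text
scene
hook x 0.45854032037003817 0.5642855283932126 zmax 0.18461787933877052 fit [0.5324 0.184 ] [0.9992 0.0388]
[[0.459, 0.181, 0.184], [0.462, 0.18, 0.177], [0.464, 0.179, 0.176], [0.469, 0.18, 0.171], [0.47, 0.18, 0.167], [0.476, 0.181, 0.169], [0.478, 0.183, 0.165], [0.483, 0.181, 0.162]]
tab 44 [ 452.2 -374.7] [28.2 11.8] 27.9 mean [ 0.4527 -0.3744  0.1917]
plate 57 [ 610.1 -163. ] [31.5 12.8] 1.5 mean [ 0.6106 -0.1628  0.2352]
clip 34 [ 705.7 -207.6] [ 8.4 29.9] 89.2 mean [ 0.7053 -0.2078  0.1553]
bail 72 [ 0.4533 -0.3766] [ 0.48   -0.8773]
rim 112 ((452.0359191894531, -373.7255859375), 44.99568176269531)
pointer 52 [ 0.633 -0.19   0.148] [ 0.704 -0.14   0.17 ] [ 0.6682 -0.1618] [ 0.9998 -0.0182] tip [ 0.698  -0.1627  0.1572]
riser [0.573 0.026 0.27 ] [0.634 0.087 0.29 ]
top
hook x 0.4567793973187409 0.5615842549920762 zmax 0.18399775443161195 fit [0.5248 0.1829] [-0.9996 -0.0284]
[[0.457, 0.183, 0.184], [0.459, 0.178, 0.183], [0.462, 0.181, 0.18], [0.467, 0.181, 0.172], [0.47, 0.179, 0.17], [0.471, 0.182, 0.174], [0.474, 0.183, 0.169], [0.476, 0.183, 0.169]]
tab 72 [ 452.  -374.8] [27.3 12.4] 32.4 mean [ 0.4516 -0.3742  0.1901]
plate 85 [ 608.7 -162.8] [31.5 11.7] 0.7 mean [ 0.6085 -0.1626  0.2339]
clip 30 [ 704.6 -207.3] [27.1  6.8] 1.7 mean [ 0.7064 -0.2082  0.1538]
bail 96 [ 0.446  -0.3641] [-0.481   0.8767]
rim 157 ((450.61151123046875, -372.7843322753906), 42.81423568725586)
pointer 48 [ 0.639 -0.164  0.16 ] [ 0.702 -0.159  0.168] [ 0.667  -0.1611] [-0.9996 -0.0287] tip [ 0.6977 -0.16    0.162 ]
riser [0.572 0.027 0.268] [0.633 0.087 0.288]
```

View pics/fil.png

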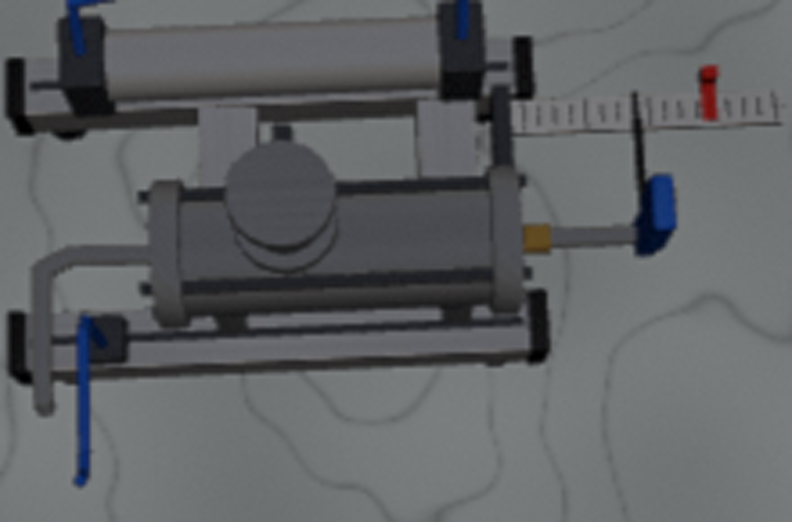

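The crop shows the hook tip at (82,482), the nozzle mouth at (45,405), the pointer tip at (635,95) and the clip at (709,92). The filler yaw is about 0.03 rad, and the pail yaw about 0.5 rad. Next I grasp and lift the pail.

```bash
cat >> h.py <<'E'
from scipy.spatial.transform import Rotation as Ro
def ori(yaw,s=1):
    y=s*np.array([-np.sin(yaw),np.cos(yaw),0]); z=np.array([0,0,-1.]); return Ro.from_matrix(np.c_[np.cross(y,z),y,z]).as_rotvec()
FY=0.029
def st(): 
    s=readout.get_state(); print("t %.1f"%s["t"],"pos",np.round(s["tool_pos"],4),"q",np.round(s["q"],2),"F",np.round(s["ft_force"],1),"w %.4f gf %.1f"%(s["grip_width"],s["gripper_force"])); return s
E
python3 - <<'E'
from h import *
best=None
for s in(1,-1):
    qs=[manip.ik(np.array(p),ori(y,s)) for p,y in(((.45,-.375,.25),.5),((.49,.18,.2),FY),((.61,-.22,.2),FY))]
    print(s,[None if q is None else np.round(q,2) for q in qs])
    if all(q is not None for q in qs):
        m=max(abs(q[5]) for q in qs)
        if best is None or m<best[0]: best=(m,s)
S=best[1]; print("S",S); open("h.py","a").write("S=%d\n"%S)
o=ori(.5,S); p=readout.get_state()["tool_pos"]
manip.servo_line([p[0],p[1],.37],max_speed=.3)
manip.move_ptp([.45,-.373,.37],o); manip.command_gripper(.05)
manip.servo_line([.452,-.3745,.25],max_speed=.25); st()
save(cam("wrist"),"w1.png")
E
```

```text
1 [None, array([ 0.13,  0.36,  1.43,  0.  ,  1.36, -1.47]), array([-0.53,  0.58,  1.05, -0.  ,  1.51, -2.13])]
-1 [array([-0.9 ,  0.43,  1.16, -0.  ,  1.55,  0.17]), array([ 0.13,  0.36,  1.43, -0.  ,  1.36,  1.67]), array([-0.53,  0.58,  1.05, -0.  ,  1.51,  1.01])]
S -1
t 4.9 pos [ 0.4523 -0.3749  0.2514] q [-0.89  0.43  1.15  0.    1.55  0.18] F [-0.6 -0.7 -0.5] w 0.0498 gf 0.0
```

View pics/w1.png

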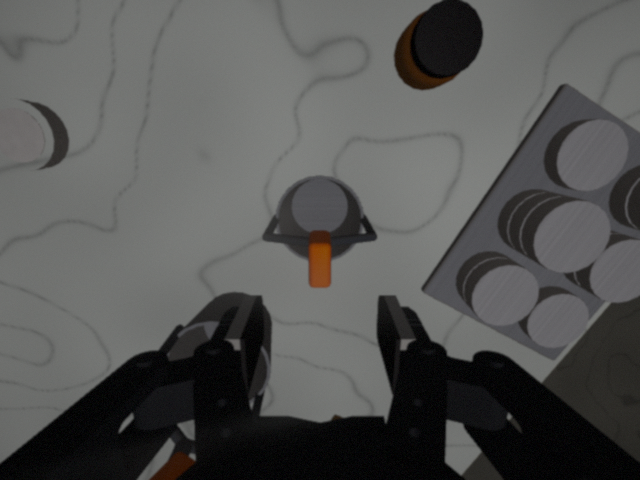

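In the wrist view the tab at (320,260) is centred between the fingers and the bail is level, so alignment is good. Grasp now.

```bash
python3 - <<'E'
from h import *
x,y=.452-.0035,-.3745-.002
manip.servo_line([x,y,.205],max_speed=.2)
manip.servo_line([x,y,.159],max_speed=.12); manip.command_gripper(.008,70); st()
manip.servo_line([x,y,.246],max_speed=.15); st()
manip.servo_line([.385,.181,.246],ori(FY,S),max_speed=.22); st()
c=cam("scene"); np.savez("s2.npz",**c); save(c,"s2.png"); t=cam("top"); np.savez("t2.npz",**t)
from m import blobs; blobs(c,30); print("top");blobs(t,30)
w=cam("wrist")
i=np.hstack([cv2.resize(c["image"][150:300,280:430],(400,400)),cv2.resize(t["image"][160:320,190:350],(400,400))])
cv2.imwrite("pics/c2.png",i[...,::-1])
E
```

```text
t 6.3 pos [ 0.4488 -0.377   0.16  ] q [-0.9   0.5   1.31 -0.    1.33  0.17] F [-0.  -0.7  6.8] w 0.0132 gf 69.4
t 7.0 pos [ 0.4482 -0.376   0.2446] q [-0.9   0.44  1.17  0.    1.54  0.17] F [ 0.8  0.8 -3.1] w 0.0129 gf 68.2
t 9.7 pos [0.385  0.1806 0.246 ] q [ 0.16  0.15  1.58 -0.    1.41  1.7 ] F [ 1.  -0.3 -3.2] w 0.0131 gf 68.2
orange [ 72 193  11  50  55] lo [ 0.001 -0.643  0.118] med [ 0.097 -0.641  0.121] hi [ 0.191 -0.639  0.125]
orange [167 202   6  11  65] lo [ 0.257 -0.363  0.24 ] med [ 0.274 -0.355  0.245] hi [ 0.289 -0.346  0.249]
orange [306 218  15  13 149] lo [0.351 0.031 0.033] med [0.373 0.052 0.038] hi [0.393 0.075 0.044]
blue [402  72  34  27 692] lo [-0.002  0.563  0.169] med [0.059 0.616 0.18 ] hi [0.108 0.676 0.185]
blue [448 144  38  20 383] lo [0.33  0.599 0.087] med [0.353 0.66  0.092] hi [0.376 0.722 0.097]
blue [363 206  18  34  84] lo [0.462 0.179 0.153] med [0.516 0.183 0.168] hi [0.564 0.188 0.182]
blue [447 248  17  15 114] lo [0.653 0.407 0.022] med [0.673 0.413 0.046] hi [0.687 0.432 0.07 ]
blue [271 277   9  12  63] lo [ 0.597 -0.169  0.23 ] med [ 0.
[... 363 characters left out ...]
0 326  10  20 148] lo [ 0.256 -0.364  0.24 ] med [ 0.271 -0.355  0.244] hi [ 0.288 -0.346  0.247]
blue [244 103 111  27 366] lo [ 0.751 -0.055  0.134] med [0.779 0.073 0.164] hi [0.791 0.198 0.169]
blue [406 164   7  15  90] lo [ 0.594 -0.169  0.23 ] med [ 0.609 -0.163  0.233] hi [ 0.624 -0.157  0.237]
blue [246 203   4  36 107] lo [0.484 0.18  0.16 ] med [0.522 0.183 0.166] hi [0.558 0.187 0.17 ]
blue [  16  291   58   22 1163] lo [0.329 0.6   0.087] med [0.351 0.659 0.091] hi [0.374 0.72  0.094]
blue [   0  418   58   62 2991] lo [0.001 0.564 0.175] med [0.052 0.616 0.179] hi [0.105 0.666 0.182]
red [ 82 177   8   5  34] lo [0.63  0.571 0.107] med [0.635 0.578 0.109] hi [0.64  0.585 0.113]
```

View pics/c2.png

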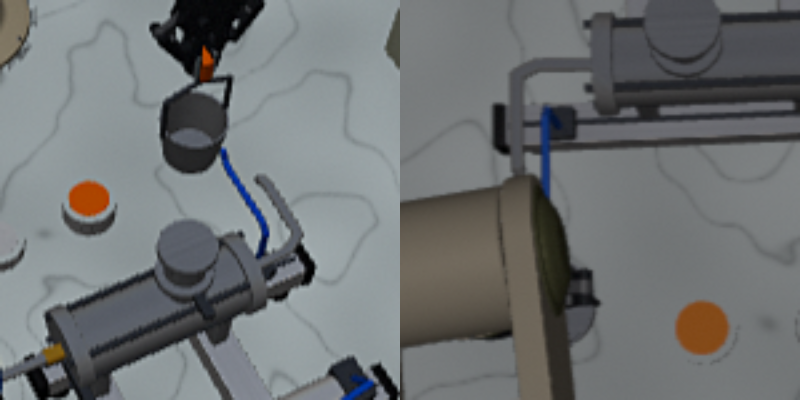

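The pail hangs straight in the grip (scene crop (195,130)), with the hook end ahead of it at (225,155). Insert and lower.

```bash
python3 - <<'E'
from h import *
manip.servo_line([.41,.181,.226],max_speed=.15); st()
manip.servo_line([.4835,.1815,.226],max_speed=.1); f0=st()["ft_force"]
for z in np.arange(.212,.184,-.004):
    manip.servo_line([.4835,.1815,z],max_speed=.06); s=readout.get_state(); print(round(z,3),np.round(np.array(s["ft_force"])-f0,1),np.round(s["tool_pos"],4))
    if s["ft_force"][2]-f0[2]>2: break
c=cam("scene"); t=cam("top")
i=np.hstack([cv2.resize(c["image"][160:260,310:410],(400,400)),cv2.resize(t["image"][160:260,200:300],(400,400))])
cv2.imwrite("pics/c3.png",i[...,::-1])
E
```

```text
t 10.2 pos [0.4098 0.1809 0.2257] q [0.15 0.21 1.57 0.   1.37 1.69] F [-0.8  0.1 -2.9] w 0.0133 gf 68.2
t 11.1 pos [0.483  0.1816 0.2261] q [0.13 0.33 1.4  0.   1.42 1.67] F [ 0.1 -0.9 -3.6] w 0.0132 gf 68.2
0.212 [-0.3  0.2  0. ] [0.4832 0.1815 0.2116]
0.208 [-0.4  0.6  0.7] [0.4834 0.1815 0.2078]
0.204 [-0.8  0.6  0.9] [0.4834 0.1815 0.2038]
0.2 [-0.2  0.5  0. ] [0.4834 0.1815 0.1997]
0.196 [-0.9  0.4  0.2] [0.4834 0.1815 0.1957]
0.192 [-1.   1.1  1.6] [0.4834 0.1815 0.1917]
0.188 [-2.9  0.1 12.9] [0.484  0.1816 0.1895]
```

View pics/c3.png

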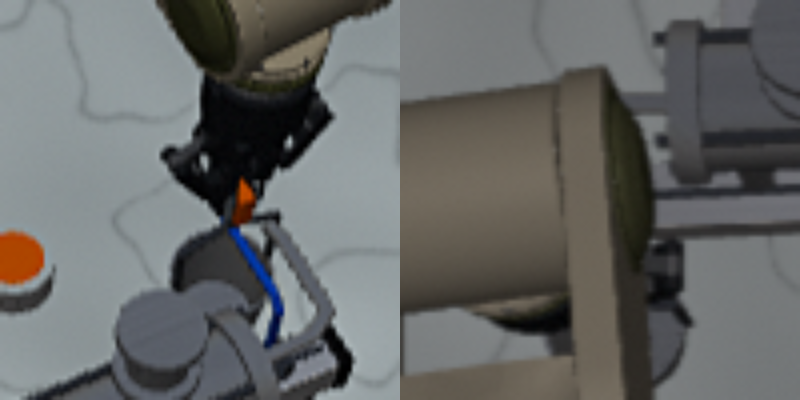

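Contact came at the predicted seat height. The bail lies over the blue bar at crop (235,228), behind the upturned end. Release, back off upward and check.

```bash
python3 - <<'E'
from h import *
from m import blobs
manip.servo_line([.4835,.1815,.190],max_speed=.06)
manip.command_gripper(.035); st()
manip.servo_line([.4835,.1815,.26],max_speed=.1); st()
manip.servo_line([.4835,.10,.36],max_speed=.3)
manip.servo_line([.59,-.162,.36],ori(FY,S),max_speed=.3);st()
c=cam("scene"); t=cam("top"); blobs(c,10); print("top"); blobs(t,10); np.savez("s4.npz",**c); np.savez("t4.npz",**t)
i=np.hstack([cv2.resize(c["image"][160:260,310:410],(400,400)),cv2.resize(t["image"][170:270,200:300],(400,400))])
cv2.imwrite("pics/c4.png",i[...,::-1])
E
```

```text
t 13.7 pos [0.4836 0.1815 0.19  ] q [ 0.13  0.36  1.46 -0.    1.32  1.67] F [0.3 0.6 0.7] w 0.0348 gf 0.0
t 14.5 pos [0.4832 0.1814 0.2594] q [ 0.13  0.3   1.34 -0.    1.51  1.67] F [-0.9  0.2 -0.5] w 0.0351 gf 0.0
t 16.2 pos [ 0.5898 -0.1607  0.36  ] q [-0.46  0.45  0.82  0.    1.87  1.08] F [ 0.3  0.6 -0.1] w 0.0352 gf 0.0
orange [ 98 183  10   3  10] lo [-0.007 -0.559  0.115] med [-0.002 -0.544  0.119] hi [ 0.005 -0.531  0.126]
orange [ 87 187   7   8  13] lo [-0.004 -0.597  0.116] med [ 0.001 -0.591  0.12 ] hi [ 0.021 -0.575  0.125]
orange [ 63 193  13  16  27] lo [-0.006 -0.667  0.117] med [ 0.005 -0.642  0.12 ] hi [ 0.058 -0.64   0.125]
orange [167 202   6  11  65] lo [ 0.257 -0.363  0.241] med [ 0.273 -0.354  0.246] hi [ 0.289 -0.345  0.251]
orange [365 203   8   9  40] lo [0.475 0.175 0.217] med [0.487 0.18  0.221] hi [0.502 0.186 0.226]
orange [ 76 210   7  33  33] lo [ 0.075 -0.643  0.118] med [ 0.133 -0.641  0.12 ] hi [ 0.195 -0.64   0.124]
orange [306 218  15  13 148] lo [0.352 0.03  0.032] med [0.373 0.052 0.037] hi [0.395 0.074 0.043]
blue [402  72  34  27 692] lo [-0. 
[... 1073 characters left out ...]
range [510 326  10  20 151] lo [ 0.256 -0.364  0.241] med [ 0.271 -0.355  0.244] hi [ 0.288 -0.346  0.247]
blue [244 103 111  27 369] lo [ 0.751 -0.055  0.134] med [0.778 0.073 0.164] hi [0.792 0.198 0.169]
blue [246 203   5  24  73] lo [0.511 0.18  0.158] med [0.535 0.183 0.165] hi [0.56  0.187 0.171]
blue [246 241   4   9  26] lo [0.455 0.178 0.167] med [0.465 0.181 0.172] hi [0.474 0.183 0.184]
blue [  16  291   58   22 1163] lo [0.329 0.6   0.087] med [0.351 0.66  0.091] hi [0.374 0.72  0.095]
blue [   0  418   58   62 3019] lo [0.001 0.563 0.175] med [0.052 0.616 0.179] hi [0.105 0.666 0.182]
red [ 82 177   8   5  38] lo [0.63  0.57  0.106] med [0.634 0.577 0.11 ] hi [0.64  0.586 0.113]
```

View pics/c4.png

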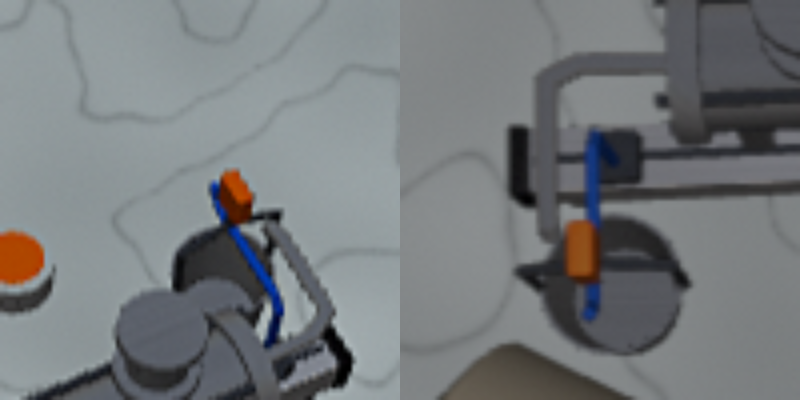

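The pail hangs freely on the hook: tab at (0.487, 0.180), tab top at 0.221 m as expected, with the bail behind the hook's upturned end. Now the rod. I grip the plate, pull about 47 mm and check from the wrist camera.

```bash
python3 - <<'E'
from h import *
o=ori(FY,S); x,y=.609,-.163
manip.command_gripper(.05)
manip.servo_line([x,y,.26],o,max_speed=.2)
manip.servo_line([x,y,.193],max_speed=.12); manip.command_gripper(.008,90); st()
d=np.array([np.sin(FY),-np.cos(FY)])
p=np.array([x,y])+d*.047
manip.servo_line([*p,.193],max_speed=.06); manip.dwell(.5); st()
w=cam("wrist"); save(w,"w5.png"); np.savez("w5.npz",**w)
from m import blobs; blobs(w,20)
E
```

```text
t 18.4 pos [ 0.6092 -0.1638  0.1939] q [-0.45  0.55  1.12 -0.    1.47  1.09] F [-0.6 -4.7  4.9] w 0.0130 gf 88.2
t 19.8 pos [ 0.6107 -0.2074  0.1939] q [-0.51  0.58  1.07  0.    1.5   1.03] F [-0.9  9.3  7.4] w 0.0125 gf 89.0
orange [ 47 416  34  23 413] lo [ 0.369 -0.092  0.037] med [0.385 0.06  0.038] hi [0.552 0.075 0.202]
blue [ 300  319   41   86 3302] lo [ 0.596 -0.213  0.233] med [ 0.613 -0.207  0.236] hi [ 0.627 -0.201  0.237]
red [320  56  20  19 377] lo [ 0.711 -0.212  0.161] med [ 0.715 -0.208  0.163] hi [ 0.718 -0.204  0.164]
red [321  78  18  52 835] lo [ 0.688 -0.213  0.151] med [ 0.7   -0.209  0.152] hi [ 0.711 -0.205  0.154]
```

View pics/w5.png

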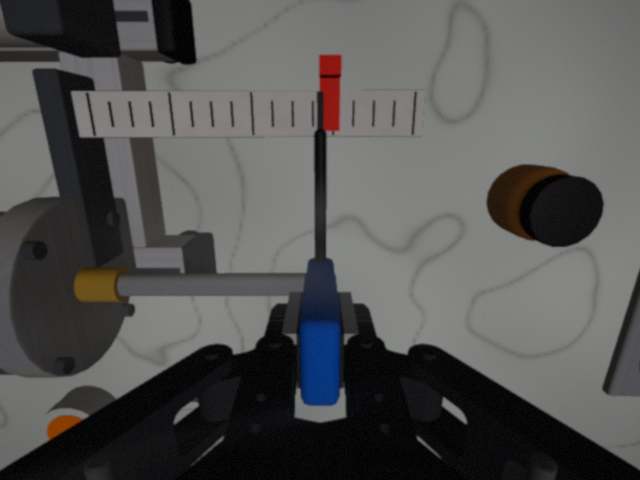

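The wrist view shows the pointer tip at (320,95) and the clip spanning columns 321–339 (centre about 330). The pointer is about 5 mm short, so I correct in closed loop.

```bash
cat > pm.py <<'E'
from m import *
fy=lambda p:-p[0]*np.sin(FY)+p[1]*np.cos(FY)
def err(w):
    im=w["image"]; red=masks(im)["red"]; red[:, :200]=0; red[200:]=0
    body=np.zeros_like(red); ys,xs=np.where(red>0); body=red[85:125]
    dark=(im[95:125].max(2)<60); dark[:,:280]=False; dark[:,400:]=False
    # clip edges from the rear part above the pointer tip (rows 78-90)
    r=np.where(red[79:90]>0)[1]; cu=(r.min()+r.max())/2
    d=np.where(dark)[1]; pu=np.median(d)
    pc=ray(w,cu,84,.153); pp=ray(w,pu,110,.160); return fy(pp)-fy(pc),cu,pu,pc,pp
E
python3 - <<'E'
from pm import *
print(err(dict(np.load("w5.npz"))))
w=dict(np.load("w5.npz")); k=cloud(w); print(k[100:128:4,320].round(4).tolist(), k[80:88:4,325:336:5].round(4).tolist())
# scale direction for the yaw check: scale left/right edges at rows of lower edge
a=ray(w,80,137,.15);b=ray(w,420,137,.15);print(b-a)
g=[ray(w,92,132,.15),ray(w,415,132,.15)];print(g)
E
```

```text
(np.float64(0.004491427650177321), np.float64(329.5), np.float64(320.0), array([ 0.7083242, -0.2084778,  0.153    ]), array([ 0.69609765, -0.20433915,  0.16      ]))
[[0.7001, -0.2042, 0.1642], [0.6985, -0.2043, 0.1632], [0.6969, -0.2043, 0.1615], [0.695, -0.2044, 0.1634], [0.6933, -0.2044, 0.1632], [0.6915, -0.2045, 0.1641], [0.6898, -0.2045, 0.1628]] [[[0.7101, -0.2063, 0.1523], [0.7102, -0.2087, 0.1525], [0.7102, -0.211, 0.1528]], [[0.7083, -0.2063, 0.1529], [0.7087, -0.2088, 0.1503], [0.7085, -0.2111, 0.1521]]]
[ 0.00538794 -0.172491    0.        ]
[array([ 0.68271645, -0.08928878,  0.15      ]), array([ 0.6878058 , -0.25249138,  0.15      ])]
```

```bash
python3 - <<'E'
from pm import *
d=np.array([np.sin(FY),-np.cos(FY)]); c=.047; e=.0045
for i in range(3):
    c+=e; p=np.array([.609,-.163])+d*c
    manip.servo_line([*p,.193],max_speed=.03); manip.dwell(.6)
    w=cam("wrist"); r=err(w); e=r[0]; print(c,r[:3]); st()
    if abs(e)<.0005: break
manip.dwell(1); w=cam("wrist"); print(err(w)[:3]); st()
c=cam("top")
a=cv2.resize(w["image"][40:160,240:400],(533,400)); b=cv2.resize(cam("scene")["image"][160:260,310:410],(267,267)); 
cv2.imwrite("pics/w6.png",np.hstack([a,cv2.copyMakeBorder(b,0,133,0,0,0)])[...,::-1])
E
```

```text
0.0515 (np.float64(0.0001827874098012383), np.float64(320.5), np.float64(320.0))
t 20.8 pos [ 0.6108 -0.2118  0.1939] q [-0.52  0.58  1.07  0.    1.5   1.02] F [-0.5 10.8  8.5] w 0.0128 gf 88.9
(np.float64(0.00018277156912061), np.float64(320.5), np.float64(320.0))
t 21.9 pos [ 0.6108 -0.2118  0.1939] q [-0.52  0.58  1.07  0.    1.5   1.02] F [-2.5 11.   7.1] w 0.0128 gf 88.9
```

View pics/w6.png

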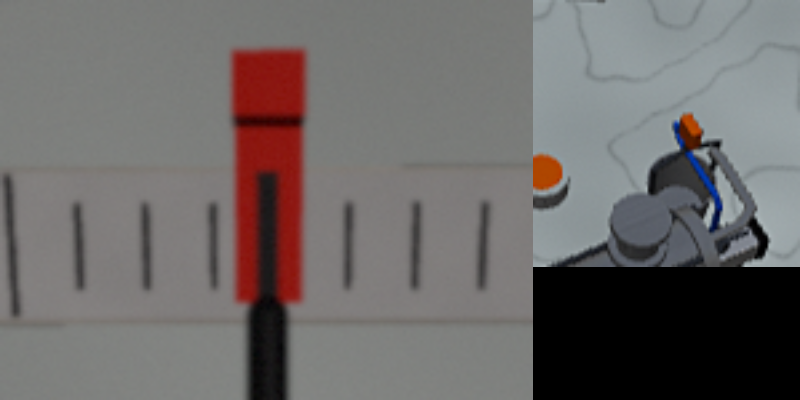

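The pointer (268,235) stands in the middle of the red clip (235–303), steady, and the pail still hangs on the hook at (690,130). Handing in.

```bash
python3 -c "
from h import *
print(job.hand_in())"
```

```text
the job is handed in; nothing more can be done
None
```

The pail hangs released on the blue hook, and the arm is holding the draw rod steady with its pointer about 0.2 mm from the middle of the red clip; I handed the job in at about 22 s.

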